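# Clip a finished key's safety hook onto the free pin of the key rack

## Task

The newly programmed key stands in the programming cradle, with its flat aluminium safety hook on top. Lift it out and push the mouth of the hook down over the empty pin of the leaning key rack until the pin is fully home and the sprung latch has snapped shut behind it; then give the hook a gentle tug (about 5 N) back the way it came to feel that the latch holds on the pin, and let go, so that the key hangs at rest from that pin with its latch shut. Do not force the hook or the rack (never more than about 60 N between them), and leave everything else on the desk where it stands.

Things in the scene. Friction and masses are not known exactly. Their poses are not given: they have to be found in the camera images.
- key: The key: one rigid piece 180 mm tall, 100 to 170 g: dark red fob (36 wide along x, 14 thick along y, 66 tall) at the bottom, flat 9 mm aluminium hook above it, thumb tab on top. Origin: centre of the fob's underside. z up along the key, y square to the flat hook, x from the hook's spine to its nose. Starts upright in the cradle.
- key_grip (a point): Centre of the thumb tab, the place to grip: a plain plate 22 wide (x), 9 thick (y; the fingers close along y), clear from 30 mm below this point to 18 mm above. On the key at x +27, z +162 mm. Axes as the key's. Grip it firmly (about 40 N).
- hook_seat (a point): Where the pin's centre lies when fully home in the hook's round throat; on the key at x +30, z +118 mm (3 mm in +x and 44 mm below key_grip). Throat 14 mm wide in x, open downwards (-z), between the spine (x -15 to -7 mm from here) and the nose (x 7 to 15). The spine runs down to the fob and its yoke, which lie at x -48 to -8, z -118 to -44 mm from here: the pin passes along it.
- nose_tip (a point): Lower end of the hook's nose, 27 mm below hook_seat and 12 mm from it in +x. The nose is 8 mm thick, its tip flared on the inner side.
- latch (a joint): Sprung safety latch of the hook, hinged on the spine 10 mm in -x and 20 mm below hook_seat. 0 = shut, across the mouth; it swings only inwards (up to 1.6 rad). Pushing a pin in takes 6 to 15 N. It snaps back to 0 when the pin's centre is within about 4 mm of hook_seat, at the latest.
- latch_tongue: Steel tongue of the latch, 16 mm long, 3 mm thick; origin on its hinge, x along it (towards the nose when shut). Shut, it cannot swing outwards: with the pin home, a hook pulled back moves about 14 mm on the pin until the tongue bears on it.
- cradle_slot (a point): Centre of the floor of the slot of the programming cradle (fixed; black base 120 x 96 x 14 mm, grey slot walls up to 34 mm above this point). The fob stands in it with 1.5 mm of play all round; x along the slot's long side, z up. Draw the key straight up.
- pin (a point): Centre of the rack's empty steel pin: 8 mm diameter, horizontal, along y, 46 mm free between its bracket's ears. x points horizontally into the rack, z straight up. The hook goes over it with the nose behind the pin (+x), spine and fob in front, the key tilted like the panel: turned 0.524 rad about +y of this frame (top towards +x).
- pin_bar: The empty pin as a moving part; origin and axes as point pin. It is sprung, to sense a hung key: pressed, it sinks in slots of its bracket, down along the panel, by several mm (under 15) to a firm stop, against 0.4 N at first and 2.3 N at the stop, and springs back up. It sinks before the latch gives way, so the hook must follow it down until it bears firmly.
- pin_bracket: Fixed bracket of the empty pin, one of three alike in a row, 85 mm apart along y; keys on like hooks hang (fixed) on the other two. Origin on the table, 170 mm straight below the unpressed pin. Slotted ears 4 mm thick, 25 mm either side of the middle, rising 6 mm above the pin; bracket plate 19 mm behind the pin's centre, square to the panel.
- rack: The fixed key rack: grey steel panel 290 mm wide behind the pins, leaning back 30 degrees (top towards +x), its face 22 mm from the pins' centres square to it, ending 36 mm above them along its slope; foot plate on the table. Origin on the table under the middle pin. A key held upright runs its nose against the panel. A hung key leans with its nose on the bracket.
- canister_mid (a point): Bystander: centre of the screw-top aluminium canister, 48 mm diameter, 63 mm tall, upright.
- housing_mid (a point): Bystander: centre of an open dark red fob housing half, 62 x 36 x 10 mm, lying flat.
- pick_mid (a point): Bystander: near the middle of the steel pick tool with black grip, 154 mm long, 12 mm thick, lying along its x.
- key_ring: Bystander: pewter key ring lying flat, 34 mm diameter, 4 mm thick; origin at the centre of its underside.
- carrier_mid (a point): Bystander: centre of the grey plastic transponder chip carrier, 72 x 56 x 12 mm, lying flat.
- driver_grip (a point): Bystander: handle of a small screwdriver lying flat along its x, 150 mm long.
There are look-alikes about, which are no part of the job. What is meant by the key is not blue or purple, and is the smaller of those in its own colour.

How it is judged:
By the outcome, as a careful person would: the job done as asked, in the order asked, and still so for the second after the job is handed in, with the robot touching nothing.
It also fails if it takes over 51 s, if anything falls off the work surface, if the arm or the gripper's body presses on something with over 40 N, if the wrist force passes 120 N, or if a joint passes its speed limit or range.

## Robot

A 6-joint arm with a two-finger parallel gripper is mounted at the origin on the work surface. World frame = base frame: x ahead of the robot, y to its left, z up, the work surface at z = 0. Lengths are in m, angles in degrees, forces in N, time in s.
With the tool pointing down it reaches from about 0.3 to 0.75 m from the base axis. Payload 8.5 kg.
Tool frame: the origin (TCP) lies at the very end of the fingers, on their centre line; the grasp point (between the pads) lies 19 mm behind it (env.pinch_z is the distance from the TCP to the grasp point, in m); z points along the fingers, y is the line along which they close (so a half turn about z gives the same grasp; the last joint's range is limited). The gripper opens to 85 mm and grips with 20 to 120 N. Pads are 22 mm wide; open, the fingers measure 114 mm over their backs; the gripper's body (76 mm by 85 mm) begins 54 mm behind the grasp point. The pads swing forward as they close: fully open they stand 13 mm farther back than shut.
Start: joints at [-81.836, 21.807, 74.336, -0, 83.858, -12.336], TCP at [0.193, -0.515, 0.231] pointing down, gripper open.
Joint ranges: [-178.18, 178.18], [-50.72, 133.34], [12.68, 142.11], [-81.47, 261.47], [9.98, 163.14], [-165.26, 165.26]. Speed limits (degrees/s): [136.94, 136.94, 180, 180, 180, 180].

## Interface

Orientations are given as a 3x3 rotation matrix whose columns are the frame's x, y, z axes.
In Python, from rig import env, viewer gives the robot as it stands.
- The arm moves only by the tool drive_tool, never from a script. Its argument "series" is a list of rows, each a list of 3 entries, a list of its own where there are three numbers: the shift along the tool's x, y, z in m, then the turn about the tool's z in degrees, then the finger opening in m, from 0 to 0.0854. A call has 1 to 20 rows; each row is the pose to reach, as a shift and turn from the pose commanded when the call began, along the tool's axes at that moment; what a row does not reach only later rows make up. A row lasts 1/10 s, in which the tool goes at most 50 mm and 8.59 degrees, less where a joint would pass 70% of its speed; a pose out of reach is approached as far as the arm can. A call with a gripper value outside its range is refused whole. The fingers move at their own pace and stop on an object; "newtons" is the grip in N (left out, the last holds). Time passes only in rows, so rows that repeat a pose let the fingers close. It gives the time, the measured TCP pose, the force, the opening and the grip force at its end, in the units of the state.
- env.observe(): the state, without advancing time (a new reading comes with each control period).
- viewer.get_image(name): name is "scene" or "top" or "wrist"; returns a dict with "img" (384x512x3 uint8, red, green, blue), "depth" (384x512 float32, m along the optical axis (not along the pixel's ray), 0 where there is no reading), "camera_matrix" (3x3 intrinsics, pixels), "distortion" ([k1, k2, p1, p2, k3] as OpenCV has them; the pictures are not rectified), "rvec" (rotation vector, rad) and "tvec" (3), from world to camera coordinates, as OpenCV has them. Camera axes: x right, y down, z forward; pixel columns grow to the right and rows downward; lengths in m; the calibration is good to about 2 mm. A picture is of the moment at which its call begins.
- env.close_job(): hands the job in; it is judged then, once.
The state is a dict: "time_s": time; "q": joint angles; "qvel": joint speeds; "joint_efforts": joint torques, N m; "position": TCP position; "tool_rot": TCP orientation; "ft_force": force on the tool from outside, world axes, zero at the start; "wrist_torque": the same for the moment, N m; "grip_width": finger opening in m; "gripper_force": force on a finger pad.
Only numpy, scipy, OpenCV 4.12 (cv2) and the standard library are available. Lean on these libraries where they do the work, as an engineer would, in place of code of your own. Each camera call takes 0.05 s, during which the arm holds its last target. There are 200 camera calls.

## Working session

There is one attempt and no reset: what is moved stays moved. The work goes in short steps, Python scripts to look and compute and a tool call to move; the robot and the scene stay as the last step left them, time stands still between calls to the robot, and variables do not carry over. Pictures are saved under pics/ and viewed, at most 10 in all, crops included, and the job is handed in when it is done.

Besides the shell and the picture viewer there is one more tool, called after "Emit:" by a JSON object that holds its "fn" and its "kwargs", one argument or row to a line. drive_tool: Moves the arm, as the interface text tells. Its arguments: {"type":"object","properties":{"series":{"type":"array"},"newtons":{"type":"number"}},"required":["series"]}

```bash
mkdir -p pics; cat > h.py <<'E'
import numpy as np, cv2
from rig import env, viewer
def get(n):
    d=viewer.get_image(n); np.savez('pics/%s_%d.npz'%(n,int(env.observe()['time_s']*1000)),**d); np.savez('/tmp/%s.npz'%n,**d); return d
def load(n): return dict(np.load('/tmp/%s.npz'%n))
def RT(d): return cv2.Rodrigues(np.array(d['rvec'],float))[0],np.array(d['tvec'],float).ravel()
def ray(d,px):
    R,t=RT(d); u=cv2.undistortPoints(np.array(px,float).reshape(-1,1,2),d['camera_matrix'],np.array(d['distortion'],float)).reshape(-1,2)
    v=np.c_[u,np.ones(len(u))]@R; return -R.T@t, v   # v scaled so depth=1
def onz(d,px,z):
    o,v=ray(d,px); return o+v*((z-o[2])/v[:,2])[:,None]
def dep(d,px):
    o,v=ray(d,px); p=np.array(px).reshape(-1,2).astype(int); return o+v*d['depth'][p[:,1],p[:,0]][:,None]
def tri(d1,p1,d2,p2):
    o1,v1=ray(d1,p1);o2,v2=ray(d2,p2);A=np.c_[v1[0],-v2[0]];s=np.linalg.lstsq(A,o2-o1,rcond=None)[0]
    a=o1+s[0]*v1[0];b=o2+s[1]*v2[0];return (a+b)/2,np.linalg.norm(a-b)
def proj(d,P): return cv2.projectPoints(np.array(P,float).reshape(-1,3),d['rvec'],d['tvec'],d['camera_matrix'],np.array(d['distortion'],float))[0].reshape(-1,2)
E
python3 - <<'E'
from h import *
ims=[get(n) for n in('scene','top','wrist')]
for n,d in zip(('scene','top','wrist'),ims):
    R,t=RT(d);print(n,-R.T@t,R[2])
cv2.imwrite('pics/a.png',cv2.resize(ims[0]['img'][:,:,::-1],(800,600)))
cv2.imwrite('pics/b.png',cv2.resize(ims[1]['img'][:,:,::-1],(800,600)))
s=env.observe();print(s['tool_rot'],env.pinch_z,s['ft_force'])
E
```

```text
scene [1.07616109 0.80698777 0.77673507] [-0.44259769 -0.71131123 -0.5460253 ]
top [ 0.40234993 -0.04935089  1.11708425] [ 0.14266249 -0.00428207 -0.98976213]
wrist [ 0.26755004 -0.48709446  0.37286639] [-0.29516593 -0.10933303 -0.94916983]
[[ 9.36674259e-01  3.50201811e-01 -1.53376068e-04]
 [ 3.50201760e-01 -9.36673639e-01  1.10469721e-03]
 [ 2.43203643e-04 -1.08845401e-03 -9.99999378e-01]] 0.0187 [ 0.4954721  -1.25168813 -0.27740646]
```

View pics/a.png

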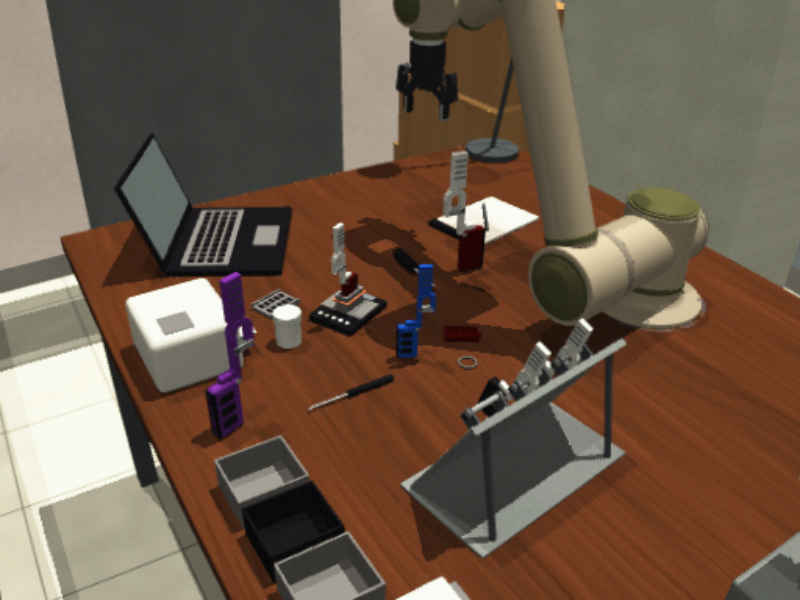

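View pics/b.png

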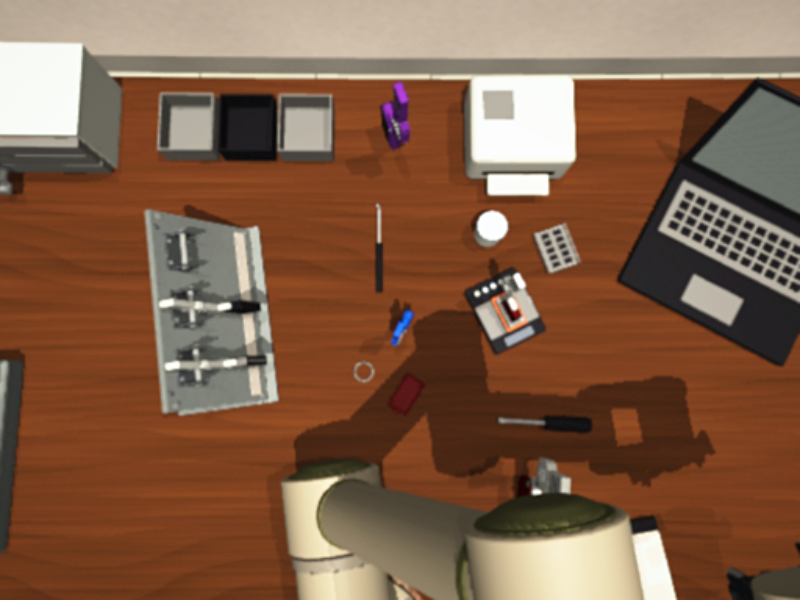

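Scene: the red candidates are the small red-fob key in the black cradle, at scene (342,260) and top (510,305), and a larger red-fob key standing at scene (465,210) and top (540,480). The cradle one is smaller and in the cradle, so it fits. The blue key (scene 415,310) and purple key (scene 230,350) are out. The empty pin is the far one, at top (182,248). I'll confirm with crops.

```bash
python3 - <<'E'
from h import *
a=load('scene');b=load('top')
def c(d,x,y,w,h): return cv2.resize(d['img'][y:y+h,x:x+w,::-1],(400,300),interpolation=cv2.INTER_CUBIC)
m=np.vstack([np.hstack([c(a,185,135,80,60),c(b,290,160,80,60)]),np.hstack([c(a,280,190,120,90),c(b,85,125,120,90)])])
cv2.imwrite('pics/c.png',m)
E
```

```text
(no output)
```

View pics/c.png

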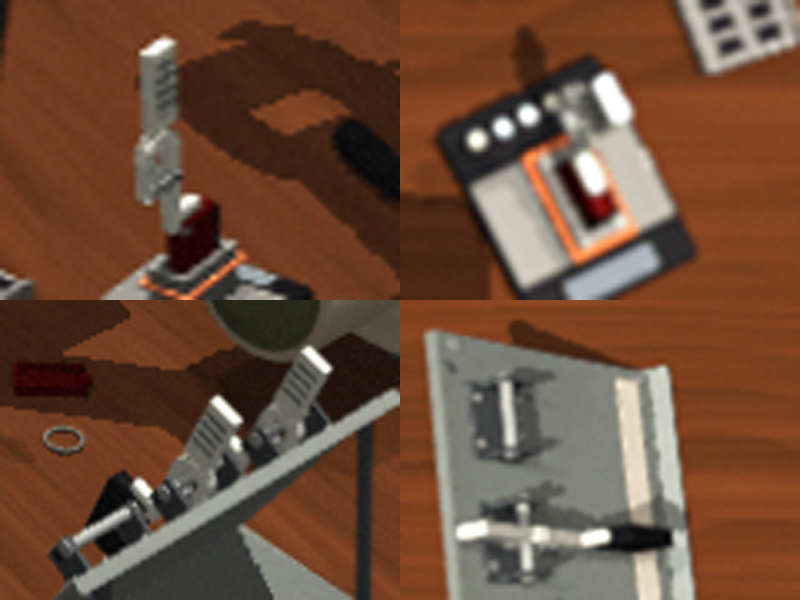

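Top-left and top-right crops: a red-fob key stands in the orange-framed slot, with the tab top near top px (332,180) and the nose towards image-up. In the bottom crops the empty pin runs from top px (117,150) to (119,171), which is scene (303,264) to (319,254).

```bash
cat > m1.py <<'E'
from h import *
a=load('scene');b=load('top')
for z in(.170,):
    P=onz(b,[[116.5,150.5],[119,171.5]],z);print('pin top@.17',P.round(4),np.linalg.norm(P[0]-P[1]))
print('pin scene@.17',onz(a,[[302.5,264.4],[319,254.5]],.17).round(4))
# orange ring in top
h=cv2.cvtColor(b['img'],cv2.COLOR_RGB2HSV)
m=cv2.inRange(h,(5,170,190),(14,255,255)); m[:, :295]=0;m[:150]=0;m[225:]=0;m[:,350:]=0
n=np.c_[np.nonzero(m)[::-1]];print('orange',len(n))
W=onz(b,n,.016); r=cv2.minAreaRect((W[:,:2]*1000).astype(np.float32));print(r, dep(b,n)[:,2].mean())
# panel top-edge direction from red grey; tab from depth in top
for nm,d,box in(('top',b,(322,172,342,186)),('scene',a,(208,140,224,158))):
    x0,y0,x1,y1=box;g=np.mgrid[y0:y1,x0:x1];px=np.c_[g[1].ravel(),g[0].ravel()];D=dep(d,px)
    mx=D[:,2].max();k=D[:,2]>.14;print(nm,mx,k.sum())
    Q=D[k];print(Q.min(0).round(4),Q.max(0).round(4),Q.mean(0).round(4))
    c=Q[:,:2]-Q[:,:2].mean(0);u,s,v=np.linalg.svd(c,full_matrices=False);print(v[0],s)
E
python3 m1.py
```

```text
pin top@.17 [[0.6238 0.2575 0.17  ]
 [0.5751 0.2496 0.17  ]] 0.04926330910513786
pin scene@.17 [[0.627  0.2627 0.17  ]
 [0.5815 0.2553 0.17  ]]
orange 44
((523.9193115234375, -236.4065399169922), (66.34443664550781, 25.60829734802246), 47.472564697265625) 0.05825356182683279
top 1.1170842519014026 91
[ 0.4023 -0.235   0.14  ] [ 0.5691 -0.0494  1.1171] [ 0.5518 -0.2219  0.1988]
[ 0.6602715 -0.751027 ] [0.32762858 0.05998459]
scene 0.7767350712894321 101
[ 0.5448 -0.2345  0.153 ] [1.0762 0.807  0.7767] [ 0.5639 -0.2153  0.1825]
[0.44963868 0.89321053] [1.15056272 0.05361636]
```

```bash
cat > m2.py <<'E'
from h import *
a=load('scene');b=load('top')
h=cv2.cvtColor(b['img'],cv2.COLOR_RGB2HSV)
m=cv2.inRange(h,(4,130,140),(16,255,255)); m[:, :313]=0;m[:183]=0;m[216:]=0;m[:,340:]=0
n=np.c_[np.nonzero(m)[::-1]];D=dep(b,n);k=(D[:,2]<.04)&(D[:,2]>.005);print('orange',len(n),k.sum(),np.percentile(D[k,2],[10,50,90]))
r=cv2.minAreaRect((D[k,:2]*1000).astype(np.float32));print(r)
for nm,d,box in(('top',b,(318,170,345,200)),('scene',a,(205,138,226,186))):
    x0,y0,x1,y1=box;g=np.mgrid[y0:y1,x0:x1];px=np.c_[g[1].ravel(),g[0].ravel()];D=dep(d,px)
    k=(D[:,2]<.3);D=D[k]
    for lo,hi in((.02,.06),(.06,.09),(.1,.15),(.155,.21)):
        Q=D[(D[:,2]>lo)&(D[:,2]<hi)]
        if len(Q)<5: continue
        c=Q[:,:2]-Q[:,:2].mean(0);u,s,v=np.linalg.svd(c,full_matrices=False)
        print(nm,lo,len(Q),Q.min(0).round(3),Q.max(0).round(3),Q.mean(0).round(4),v[0].round(3),(s/len(Q)**.5).round(4))
E
python3 m2.py
```

```text
orange 104 57 [0.01200374 0.03754447 0.03972226]
((529.843017578125, -239.68675231933594), (67.07432556152344, 35.293174743652344), 32.81966018676758)
top 0.02 135 [ 0.527 -0.288  0.02 ] [ 0.571 -0.22   0.06 ] [ 0.5444 -0.2487  0.0344] [-0.121  0.993] [0.0216 0.0101]
top 0.06 67 [ 0.524 -0.251  0.063] [ 0.548 -0.227  0.089] [ 0.5348 -0.2366  0.0801] [-0.807 -0.591] [0.0078 0.0041]
top 0.1 67 [ 0.543 -0.236  0.102] [ 0.572 -0.217  0.149] [ 0.556  -0.2244  0.1254] [-0.909 -0.417] [0.0094 0.0023]
top 0.155 76 [ 0.544 -0.235  0.156] [ 0.565 -0.22   0.197] [ 0.5541 -0.2265  0.1841] [-0.898 -0.439] [0.0063 0.0026]
scene 0.02 10 [ 0.527 -0.239  0.051] [ 0.551 -0.229  0.06 ] [ 0.5366 -0.2343  0.0573] [0.989 0.149] [0.0083 0.0027]
scene 0.06 82 [ 0.523 -0.246  0.06 ] [ 0.556 -0.225  0.089] [ 0.5408 -0.2338  0.0758] [0.938 0.347] [0.0093 0.0036]
scene 0.1 121 [ 0.544 -0.238  0.101] [ 0.576 -0.214  0.15 ] [ 0.5609 -0.2249  0.125 ] [0.922 0.386] [0.0099 0.0034]
scene 0.155 98 [ 0.545 -0.235  0.156] [ 0.57  -0.219  0.195] [ 0.5591 -0.2254  0.1771] [0.929 0.37 ] [0.0075 0.0026]
```

Emit:
{"fn": "drive_tool", "kwargs": {
  "series": [
    [[0, 0, -0.05], 0, 0.05],
    [[0.44, -0.143, -0.05], -3, 0.05],
    [[0.44, -0.143, -0.05], -3, 0.05],
    [[0.44, -0.143, -0.05], -3, 0.05],
    [[0.44, -0.143, -0.05], -3, 0.05],
    [[0.44, -0.143, -0.05], -3, 0.05],
    [[0.44, -0.143, -0.05], -3, 0.05],
    [[0.44, -0.143, -0.05], -3, 0.05],
    [[0.44, -0.143, -0.05], -3, 0.05],
    [[0.44, -0.143, -0.05], -3, 0.05],
    [[0.44, -0.143, -0.05], -3, 0.05],
    [[0.44, -0.143, -0.05], -3, 0.05],
    [[0.44, -0.143, -0.05], -3, 0.05],
    [[0.44, -0.143, -0.05], -3, 0.05],
    [[0.44, -0.143, -0.05], -3, 0.05]
  ]
}}

```text
time_s: 1.65
position: [0.5538, -0.2282, 0.2816]
tool_rot: [[0.918, 0.397, 0.0], [0.397, -0.918, -0.0], [0.0, 0.0, -1.0]]
ft_force: [-1.2, -0.1, 0.2]
grip_width: 0.0501
gripper_force: 0.0
```

```bash
python3 - <<'E'
from h import *
d=get('wrist');t=get('top');s=env.observe();print(s['position'],s['q'],s['ft_force'],s['tool_rot'][:,0])
cv2.imwrite('pics/d.png',cv2.resize(d['img'][:,:,::-1],(800,600)))
g=np.mgrid[0:384,0:512];px=np.c_[g[1].ravel(),g[0].ravel()];D=dep(d,px)
k=(D[:,2]<.3)&(np.hypot(D[:,0]-.557,D[:,1]+.226)<.04);D=D[k]
for lo,hi in((.06,.09),(.1,.15),(.155,.185),(.185,.21)):
    Q=D[(D[:,2]>lo)&(D[:,2]<hi)]
    if len(Q)<5: continue
    r=cv2.minAreaRect((Q[:,:2]*1000).astype(np.float32));print(lo,len(Q),r,Q.mean(0),np.percentile(Q[:,2],[5,50,95]))
E
```

```text
[ 0.55407195 -0.22791277  0.28153668] [-3.36684903e+01  2.53438978e+01  6.03661221e+01 -2.74559391e-03
  9.42776501e+01  3.29142063e+01] [-0.47505727  0.37726276 -0.27894575] [9.17636062e-01 3.97421756e-01 7.68196597e-05]
0.06 25 ((538.9190063476562, -241.64195251464844), (30.40650749206543, 10.500576972961426), 55.936546325683594) [ 0.53514842 -0.24529993  0.0718574 ] [0.06814799 0.06969532 0.07698563]
0.1 197 ((558.9463500976562, -227.89517211914062), (27.918865203857422, 14.002429008483887), 23.340349197387695) [ 0.56546128 -0.22396688  0.12858921] [0.11131795 0.13302646 0.14334062]
0.155 99 ((561.4408569335938, -228.7738494873047), (14.638256072998047, 7.378504276275635), 67.8792495727539) [ 0.56365026 -0.22530851  0.17134655] [0.15707188 0.17107023 0.18418541]
0.185 294 ((554.9620971679688, -229.12353515625), (21.55364418029785, 9.189632415771484), 23.738847732543945) [ 0.55593802 -0.22871744  0.19266033] [0.18837503 0.19309354 0.19433891]
```

View pics/d.png

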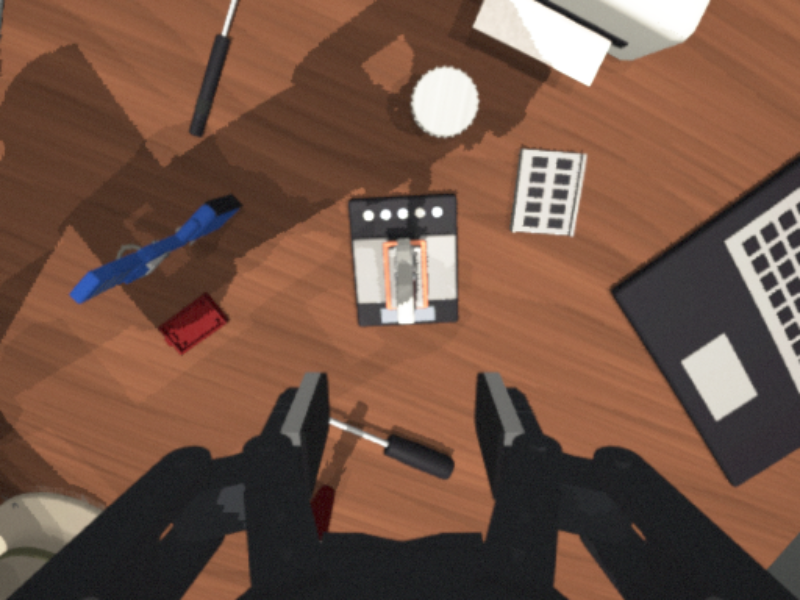

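The wrist view shows the tab at px (403,300), centred between the fingers. The measured tab top is (0.555,-0.229,0.1935), 21.6 x 9.2 mm, at 23.7°, which matches the description. Next I descend and grip.

Emit:
{"fn": "drive_tool", "kwargs": {
  "series": [
    [[0.0005, 0.0014, 0.045], 0, 0.05],
    [[0.0005, 0.0014, 0.085], 0, 0.05],
    [[0.0005, 0.0014, 0.11], 0, 0.05],
    [[0.0005, 0.0014, 0.124], 0, 0.045],
    [[0.0005, 0.0014, 0.124], 0, 0.03],
    [[0.0005, 0.0014, 0.124], 0, 0.015],
    [[0.0005, 0.0014, 0.124], 0, 0.0],
    [[0.0005, 0.0014, 0.124], 0, 0.0],
    [[0.0005, 0.0014, 0.124], 0, 0.0],
    [[0.0005, 0.0014, 0.124], 0, 0.0],
    [[0.0005, 0.0014, 0.124], 0, 0.0],
    [[0.0005, 0.0014, 0.124], 0, 0.0]
  ],
  "newtons": 40
}}

```text
time_s: 2.95
position: [0.5562, -0.2287, 0.1585]
tool_rot: [[0.917, 0.399, 0.002], [0.399, -0.917, -0.002], [0.001, 0.003, -1.0]]
ft_force: [0.8, -1.6, 5.3]
grip_width: 0.0082
gripper_force: 42.8
```

Now lift until about 9 mm of the fob is left in the slot. Since the tool can only turn about z, I'll swivel the key in the pads by leaning the fob on the fixed slot wall.

Emit:
{"fn": "drive_tool", "kwargs": {
  "series": [
    [[0, 0, -0.012], 0, 0],
    [[0, 0, -0.025], 0, 0],
    [[0, 0, -0.025], 0, 0],
    [[0.006, 0, -0.025], 0, 0],
    [[0.012, 0, -0.024], 0, 0],
    [[0.018, 0, -0.023], 0, 0],
    [[0.023, 0, -0.022], 0, 0],
    [[0.023, 0, -0.022], 0, 0]
  ],
  "newtons": 30
}}

```text
time_s: 3.75
position: [0.5773, -0.2187, 0.1787]
tool_rot: [[0.917, 0.399, -0.001], [0.399, -0.917, 0.0], [-0.0, -0.001, -1.0]]
ft_force: [-0.9, -3.3, -2.7]
grip_width: 0.0085
gripper_force: 41.4
```

```bash
cat > look.py <<'E'
from h import *
import sys
d=get('scene');s=env.observe();p=s['position'];print(p,s['ft_force'],s['gripper_force'],s['grip_width'],s['tool_rot'][:,0])
u=proj(d,p-[0,0,.05])[0];x,y=int(u[0])-60,int(u[1])-45;x=min(max(x,0),391);y=min(max(y,0),293)
cv2.imwrite('pics/%s.png'%sys.argv[1],cv2.resize(d['img'][y:y+90,x:x+120,::-1],(800,600),interpolation=cv2.INTER_CUBIC));print(x,y)
E
python3 look.py e
```

```text
[ 0.57704658 -0.21872838  0.17874235] [-1.30072412 -3.00817165 -3.56138777] 41.35655164718628 0.00861393508372637 [ 9.16825393e-01  3.99288316e-01 -1.98170890e-04]
151 123
```

View pics/e.png

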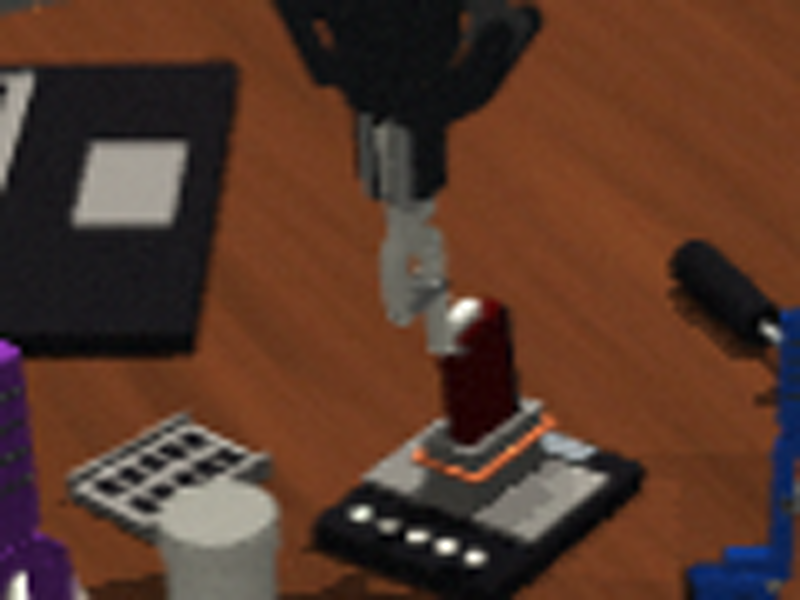

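It works: the fob has pivoted about 8° on the wall edge with roughly 3 N. Continue to about 31°.

Emit:
{"fn": "drive_tool", "kwargs": {
  "series": [
    [[0.007, 0, 0.0015], 0, 0],
    [[0.014, 0, 0.0035], 0, 0],
    [[0.021, 0, 0.006], 0, 0],
    [[0.028, 0, 0.0085], 0, 0],
    [[0.035, 0, 0.012], 0, 0],
    [[0.042, 0, 0.0155], 0, 0],
    [[0.049, 0, 0.0195], 0, 0],
    [[0.056, 0, 0.024], 0, 0],
    [[0.0585, 0, 0.0255], 0, 0],
    [[0.0585, 0, 0.0255], 0, 0],
    [[0.0585, 0, 0.0055], 0, 0],
    [[0.0585, 0, -0.0345], 0, 0],
    [[0.0585, 0, -0.0745], 0, 0],
    [[0.0585, 0, -0.0945], 0, 0],
    [[0.0585, 0, -0.0945], 0, 0],
    [[0.0585, 0, -0.0945], 0, 0]
  ],
  "newtons": 30
}}

```text
time_s: 5.4
position: [0.6302, -0.1952, 0.2725]
tool_rot: [[0.917, 0.399, -0.001], [0.399, -0.917, 0.002], [-0.0, -0.002, -1.0]]
ft_force: [-0.6, 0.2, -1.8]
grip_width: 0.0086
gripper_force: 40.6
```

```bash
python3 look.py f; cat > tilt.py <<'E'
from h import *
# key tilt: depth points of key in tool frame (scene cam, last), relative to grip point
import sys
d=load('scene');s=env.observe();p=s['position'];R=s['tool_rot']
g=np.mgrid[0:384,0:512];px=np.c_[g[1].ravel(),g[0].ravel()];D=dep(d,px)
L=(D-(p-R[:,2]*.0187))@R   # x fwd, z down from grip
k=(np.abs(L[:,1])<.012)&(L[:,2]>.012)&(L[:,2]<.19)&(np.abs(L[:,0]+np.tan(.5)*L[:,2])<.06)
c=d['img'].reshape(-1,3)[k].astype(int);Q=L[k]
red=(c[:,0]>60)&(c[:,1]<.45*c[:,0])&(Q[:,2]>.05)
print(k.sum(),red.sum())
F=Q[red][:,[0,2]]*1000
r=cv2.minAreaRect(F.astype(np.float32));print('fob',r,F.min(0),F.max(0),Q[red][:,1].mean())
m=F-F.mean(0);v=np.linalg.svd(m,full_matrices=False)[2][0];print('pca ang',np.degrees(np.arctan2(-v[0],v[1])),F.mean(0))
H=Q[~red][:,[0,2]]*1000
for z0 in range(15,90,10):
    h=H[(H[:,1]>=z0)&(H[:,1]<z0+10)]
    if len(h):print(z0,len(h),h[:,0].min().round(1),h[:,0].max().round(1))
E
python3 tilt.py
```

```text
[ 0.63003064 -0.19526338  0.27172953] [-0.05610898 -0.53053746 -2.48783923] 40.5559104681015 0.008480582491840237 [ 0.91705776  0.39875129 -0.00157256]
136 100
435 13
fob ((-80.33815002441406, 85.88185119628906), (50.84873580932617, 10.44572925567627), 76.42320251464844) [-91.38338957  62.0669429 ] [-79.14632386 111.82182059] -0.0007461700672012103
pca ang 170.7453033776994 [-84.72607944  68.01040693]
15 21 -26.6 9.6
25 25 -36.1 -6.3
35 30 -40.4 -8.0
45 42 -47.7 -9.7
55 45 -93.5 -17.1
65 61 -97.1 -21.9
75 41 -104.5 -52.8
85 41 -107.9 -66.9
```

View pics/f.png

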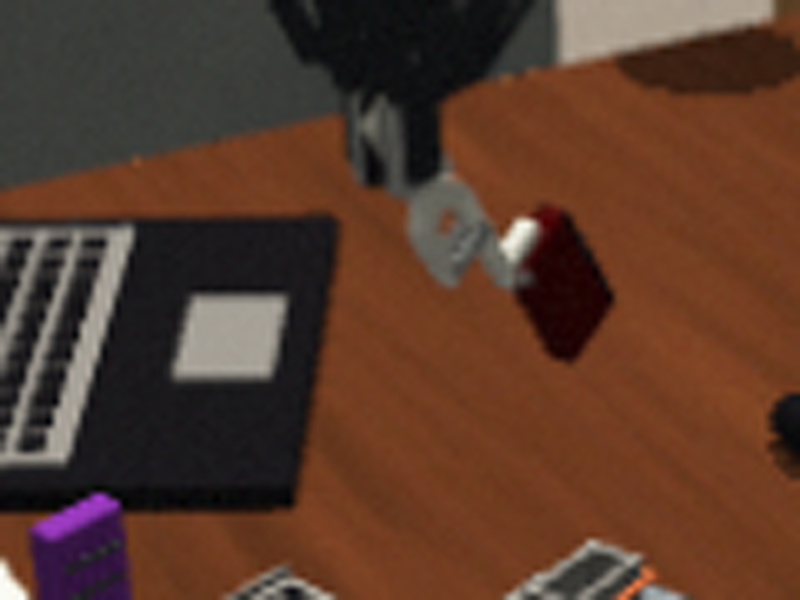

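```bash
cat > tilt.py <<'E'
from h import *
d=load('scene');s=env.observe();p=s['position'];R=s['tool_rot']
g=np.mgrid[0:384,0:512];px=np.c_[g[1].ravel(),g[0].ravel()];D=dep(d,px)
L=(D-(p-R[:,2]*.0187))@R*1000
k=(np.abs(L[:,1])<15)&(L[:,2]>40)&(L[:,2]<150)&(L[:,0]<10)&(L[:,0]>-150)
c=d['img'].reshape(-1,3).astype(int)
red=k&(c[:,0]>2.2*c[:,1])&(c[:,0]>25)
print(k.sum(),red.sum())
Q=L[red];print(np.percentile(Q,[2,50,98],axis=0).round(1))
# +y_key face (tool y = -key y): y ~ -7
f=Q[Q[:,1]<-4];print(len(f),cv2.minAreaRect(f[:,[0,2]].astype(np.float32)))
for i in (f[:,0].argmin(),f[:,0].argmax(),f[:,2].argmin(),f[:,2].argmax()):print(f[i].round(1))
h=L[k&~red];print(len(h));
for a,b in((40,60),(60,80)):
    q=h[(h[:,2]>a)&(h[:,2]<b)];print(q[q[:,0].argmin()].round(1),q[q[:,0].argmax()].round(1))
q=h[(h[:,0]>-45)];print('nose low',q[q[:,2].argsort()[-4:]].round(1))
E
python3 tilt.py
```

```text
361 188
[[-113.5   -8.3   63.2]
 [ -87.9   -5.2   96.5]
 [ -68.7    2.9  126. ]]
132 ((-89.76831817626953, 96.27287292480469), (33.75737762451172, 63.90047073364258), 25.463096618652344)
[-114.5   -5.1  109. ]
[-66.   -7.4  74. ]
[-89.9  -5.4  63.5]
[-95.9  -5.4 128.8]
173
[-68.   -6.4  57.7] [-8.  -0.9 41.8]
[-99.1  -7.8  78.1] [-19.3  -3.3  62.3]
nose low [[-24.8  -1.6  67.9]
 [-21.9   2.7  68. ]
 [-27.4  -2.7  68.6]
 [-24.4   1.5  68.6]]
```

The fob face measures 34x64 mm, with its centre 131.7 mm from the grip (131.8 expected). That puts the key tilt at about 31°, and the nose tip agrees. Now carry it over to the rack, high.

Emit:
{"fn": "drive_tool", "kwargs": {
  "series": [
    [[0.0, 0, -0.04], 0, 0],
    [[0.01, -0.02, -0.08], -5, 0],
    [[0.03, -0.06, -0.09], -12, 0],
    [[0.045, -0.105, -0.09], -20, 0],
    [[0.06, -0.15, -0.09], -28, 0],
    [[0.075, -0.195, -0.09], -36, 0],
    [[0.09, -0.24, -0.09], -44, 0],
    [[0.105, -0.285, -0.09], -52, 0],
    [[0.12, -0.33, -0.09], -60, 0],
    [[0.135, -0.37, -0.085], -68, 0],
    [[0.15, -0.409, -0.075], -75.5, 0],
    [[0.15, -0.409, -0.058], -75.5, 0],
    [[0.15, -0.409, -0.058], -75.5, 0],
    [[0.15, -0.409, -0.058], -75.5, 0],
    [[0.15, -0.409, -0.058], -75.5, 0]
  ],
  "newtons": 45
}}

```text
time_s: 6.95
position: [0.6052, 0.2383, 0.3323]
tool_rot: [[-0.155, 0.988, 0.0], [0.988, 0.155, 0.0], [0.0, 0.0, -1.0]]
ft_force: [1.0, -0.3, -1.1]
grip_width: 0.0083
gripper_force: 44.4
```

```bash
python3 - <<'E'
from h import *
d=get('wrist');a=get('scene');b=get('top');s=env.observe();print(s['position'],s['ft_force'],s['grip_width'],s['tool_rot'][:,0],proj(d,[.602,.256,.17]))
w=cv2.resize(d['img'][:,:,::-1],(400,300));u=proj(d,[.602,.256,.17])[0].astype(int)
def c(d,P,w,h):
    u=proj(d,P)[0];x=int(np.clip(u[0]-w/2,0,512-w));y=int(np.clip(u[1]-h/2,0,384-h));print(x,y);return cv2.resize(d['img'][y:y+h,x:x+w,::-1],(400,300),interpolation=cv2.INTER_CUBIC)
P=[.602,.256,.17]
cv2.imwrite('pics/g.png',np.vstack([np.hstack([w,c(d,P,120,90)]),np.hstack([c(a,[.602,.23,.21],120,90),c(b,P,80,60)])]))
E
python3 tilt.py
```

```text
[0.6051596  0.23849068 0.33244727] [-0.794406   -0.01533948 -1.56972724] 0.007920048103708369 [-1.55222661e-01  9.87879505e-01  9.19359166e-05] [[257.28517807 156.21579744]]
197 111
244 189
76 129
650 224
[[-115.4   -1.3   63.4]
 [ -85.2    6.9   95.2]
 [ -68.5    9.   128.4]]
2 ((-90.39974212646484, 64.19791412353516), (4.012065887451172, 0.0), 179.7901611328125)
[-92.4  -5.2  64.2]
[-88.4  -4.2  64.2]
[-88.4  -4.2  64.2]
[-92.4  -5.2  64.2]
426
[-50.4   5.5  57.8] [-9.7  2.6 43.1]
[-102.4    6.2   78.5] [-20.3  -2.3  63.6]
nose low [[-23.2  -0.5  68.9]
 [-28.    5.3  68.9]
 [-25.    5.6  69.4]
 [-25.9   1.9  71.5]]
```

View pics/g.png

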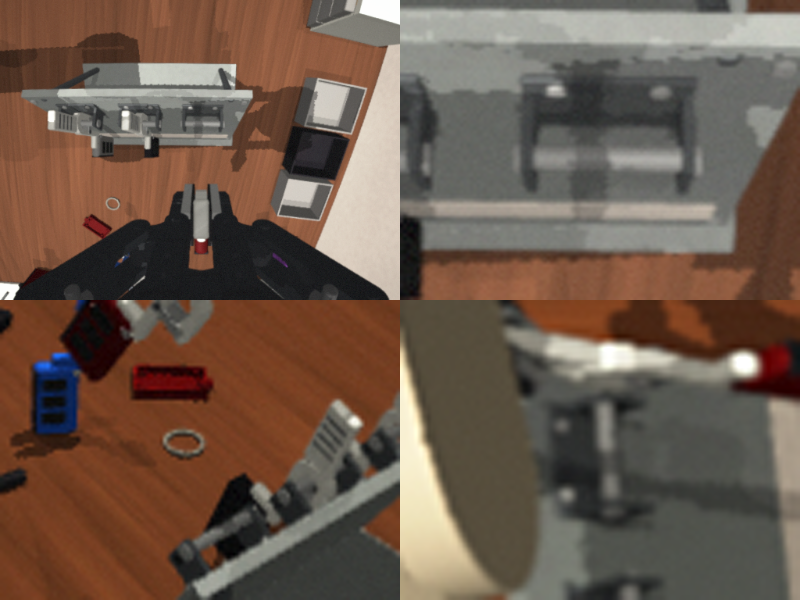

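The wrist crop shows the empty pin between its ears, at about wrist px (239,158) to (281,159) with its middle at (260,158.7). In the top view the middle is at (117.5,160.5) and in the scene view (310,259). The key is held tilted with the nose in front.

```bash
python3 - <<'E'
from h import *
d=load('wrist');a=load('scene');b=load('top')
print('wrist z.17',onz(d,[[239,158.1],[281,159.3],[260,158.7]],.17).round(4))
print('top',onz(b,[[117.5,160.6]],.17).round(4),'scene',onz(a,[[310,259]],.17).round(4))
for A,p,B,q in((d,[[260,158.7]],b,[[117.5,160.6]]),(d,[[260,158.7]],a,[[310,259]]),(a,[[310,259]],b,[[117.5,160.6]])):
    P,e=tri(A,p,B,q);print(P.round(4),round(e,4))
D=dep(d,[[x,159] for x in range(244,278,3)]);print('depth',np.median(D,0).round(4))
# panel face / bracket: strip line (panel stripe) direction
h=d['img'];
P=onz(d,[[197+405/3.333-120,0]],.1) if 0 else None
# gripped key: tab sides & nose direction from wrist depth
s=env.observe();R=s['tool_rot'];g=np.mgrid[0:384,0:512];px=np.c_[g[1].ravel(),g[0].ravel()];D=dep(d,px);L=(D-(s['position']-R[:,2]*.0187))@R*1000
k=(abs(L[:,1])<8)&(L[:,0]>-40)&(L[:,0]<25)&(abs(L[:,2])<75)
for lo in range(-30,75,15):
    q=L[k&(L[:,2]>lo)&(L[:,2]<lo+15)]
    if len(q)>3:print(lo,len(q),q.min(0).round(1),q.max(0).round(1),q.mean(0).round(1))
E
```

```text
wrist z.17 [[0.5835 0.2511 0.17  ]
 [0.6269 0.2566 0.17  ]
 [0.6052 0.2538 0.17  ]]
top [[0.6003 0.2541 0.17  ]] scene [[0.605  0.2572 0.17  ]]
[0.603  0.2542 0.168 ] 0.0047
[0.6044 0.2545 0.1684] 0.0026
[0.6017 0.2546 0.1666] 0.0018
depth [0.6055 0.2547 0.1734]
-30 1355 [-12.8  -8.  -30. ] [ 12.5   8.  -15. ] [  1.7  -0.3 -20.4]
-15 866 [-11.  -8. -15.] [13.6  8.  -0.1] [  8.9  -0.3 -10.6]
0 261 [ 4.4 -8.   0.1] [11.   8.  14.9] [10.1  0.9  7.2]
15 6 [ 9.9 -7.1 15. ] [10.4  7.4 15.9] [10.2 -0.1 15.4]
30 121 [-12.7  -5.3  35. ] [-10.3   3.4  45. ] [-11.4  -0.9  40.1]
45 31 [-24.9  -5.8  45.2] [-11.1   3.   59.1] [-12.8  -1.6  48.9]
60 4 [-24.5  -5.8  60. ] [-23.9   4.   60.9] [-24.1  -0.9  60.6]
```

Three-view fit for the pin: (0.604,0.254,0.169), against 0.170 given. Go to the standoff about 50 mm up-slope of the seat.

Emit:
{"fn": "drive_tool", "kwargs": {
  "series": [
    [[0.03, 0.001, 0.0], 0, 0],
    [[0.061, 0.0016, 0.02], 0, 0],
    [[0.061, 0.0016, 0.055], 0, 0],
    [[0.061, 0.0016, 0.085], 0, 0],
    [[0.061, 0.0016, 0.098], 0, 0],
    [[0.061, 0.0016, 0.098], 0, 0],
    [[0.061, 0.0016, 0.098], 0, 0]
  ]
}}

```text
time_s: 7.8
position: [0.5974, 0.2995, 0.235]
tool_rot: [[-0.156, 0.988, 0.001], [0.988, 0.156, 0.0], [0.0, 0.002, -1.0]]
ft_force: [0.2, -0.2, -1.0]
grip_width: 0.0082
gripper_force: 44.4
```

```bash
python3 - <<'E'
from h import *
d=get('wrist');a=get('scene');b=get('top');s=env.observe();print(s['position'],s['ft_force'],s['grip_width'])
def c(d,P,w,h):
    u=proj(d,P)[0];x=int(np.clip(u[0]-w/2,0,512-w));y=int(np.clip(u[1]-h/2,0,384-h));print(x,y);return cv2.resize(d['img'][y:y+h,x:x+w,::-1],(400,300),interpolation=cv2.INTER_CUBIC)
P=[.603,.254,.19]
cv2.imwrite('pics/i.png',np.vstack([np.hstack([cv2.resize(d['img'][:,:,::-1],(400,300)),c(d,P,120,90)]),np.hstack([c(a,[.602,.25,.21],80,60),c(b,P,80,60)])]))
E
python3 tilt.py
```

```text
[0.59740787 0.29966084 0.23535102] [ 0.16529754  0.59759517 -1.92165679] 0.008413135217529828
196 229
270 210
74 127
735 204
[[-113.8   -3.5   63.6]
 [ -84.9    6.8   92.4]
 [ -68.8    9.3  127.4]]
3 ((-87.68186950683594, 65.27299499511719), (8.503754615783691, 0.9491831064224243), 22.354883193969727)
[-91.8  -4.1  64.1]
[-83.9  -5.1  67.3]
[-91.8  -4.1  64.1]
[-83.9  -5.1  67.3]
531
[-51.9   5.7  59.5] [-9.6  5.7 42.5]
[-100.     8.9   77.8] [  1.6 -11.   68.6]
nose low [[-41.3   5.7 129.5]
 [-43.1   6.3 133.2]
 [-43.   14.9 133.4]
 [-42.9 -13.6 133.8]]
```

View pics/i.png

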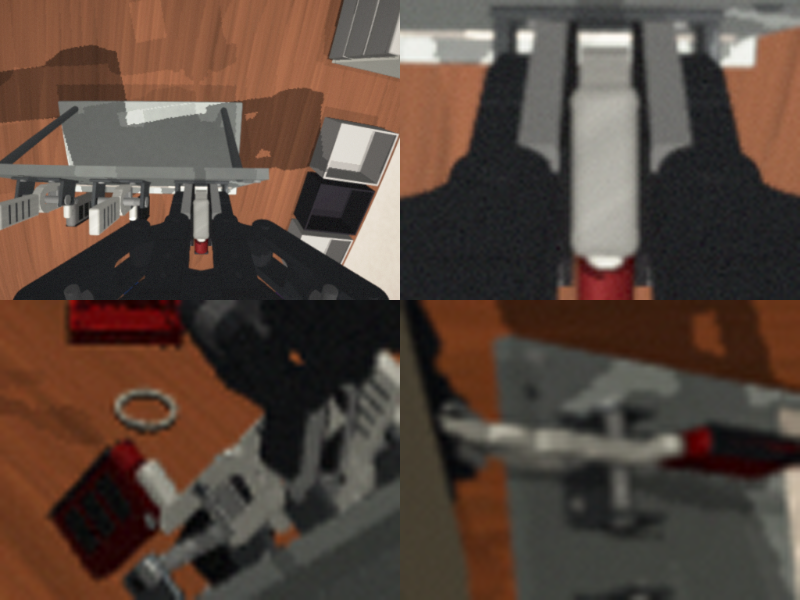

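```bash
python3 - <<'E'
from h import *
for nm in('scene','top'):
    d=load(nm);s=env.observe();R=s['tool_rot'];g=np.mgrid[0:384,0:512];px=np.c_[g[1].ravel(),g[0].ravel()];D=dep(d,px)
    L=(D-(s['position']-R[:,2]*.0187))@R*1000
    k=(abs(L[:,1])<9)&(L[:,0]>-130)&(L[:,0]<25)&(L[:,2]>-25)&(L[:,2]<135)
    for th in(31,):
        c,n=np.cos(np.radians(th)),np.sin(np.radians(th))
        X=L[:,0]*c+L[:,2]*n; Z=L[:,0]*n-L[:,2]*c   # key coords rel grip: inverse rot
        print(nm,th)
        for hi in range(0,-165,-8):
            q=k&(Z<hi)&(Z>=hi-8)&(X>-60)&(X<25)
            if q.sum()>2:print(hi-4,q.sum(),X[q].min().round(1),X[q].max().round(1), 'y',np.median(L[q,1]).round(1))
    # pin points: within 5mm of expected axis, lying off the key
    pc=np.array([.604,.2543,.1695]);ax=R[:,1];w=(D-pc);t=w@ax;r=np.linalg.norm(w-np.outer(t,ax),axis=1)
    q=(r<9)&(abs(t)<.022)&(abs(L[:,1])>7.5)&(d['depth'].ravel()>0)&(np.abs(w[:,2])<.012)
    M=(w-np.outer(t,ax))[q];print('pin',q.sum(),(pc+np.median(M,0)).round(4),np.percentile(M,[10,90],axis=0).round(4).tolist())
E
```

```text
scene 31
-4 20 9.4 17.6 y -4.5
-12 11 -13.1 17.5 y -3.7
-20 8 -13.5 -9.2 y 4.9
-28 26 -13.4 8.0 y 4.8
-36 36 -10.9 11.8 y 3.9
-44 48 -15.0 16.1 y 4.2
-52 25 -14.6 15.4 y 4.5
-60 36 -14.4 15.7 y 4.1
-68 68 -14.1 15.6 y 4.6
-76 12 -14.2 15.7 y 3.8
-84 13 -14.2 -6.4 y 5.1
-92 83 -33.2 8.9 y 2.8
-100 81 -46.7 6.7 y 4.7
-108 44 -46.4 -9.9 y 7.3
-116 33 -46.2 -11.4 y 7.6
-124 43 -46.2 -11.0 y 7.1
-132 35 -46.4 -11.0 y 7.5
-140 33 -46.5 -10.4 y 7.2
-148 37 -46.4 -10.4 y 7.7
-156 27 -45.2 -10.8 y 7.4
-164 10 -43.8 -12.9 y 6.5
pin 160 [0.6103 0.2145 0.1701] [[-0.0008, -0.9845, -0.0096], [0.1557, 0.0049, 0.0079]]
top 31
-4 19 -17.2 -8.4 y -2.0
-12 24 -16.5 -2.0 y -2.9
-20 18 -15.4 0.5 y -3.8
-28 19 -14.3 7.1 y -3.1
-36 18 -14.1 9.4 y -3.7
-44 28 -16.6 10.4 y -3.3
-52 21 -17.1 13.4 y -3.4
-60 28 -16.4 24.8 y -2.6
-68 37 -17.2 24.9 y -3.8
-76 11 -17.2 24.7 y -2.5
-84 19 -16.5 24.8 y -2.4
-92 63 -36.4 24.5 y -3.2
-100 74 -50.0 24.6 y -3.1
-108 38 -49.5 24.9 y -4.6
-116 25 -48.6 23.6 y -4.1
-124 29 -47.6 25.0 y -4.8
-132 29 -49.0 24.9 y -6.5
-140 27 -48.8 24.7 y -3.2
-148 25 -48.6 -16.4 y -5.2
-156 24 -49.7 -17.6 y -6.3
-164 5 -46.8 -29.4 y -0.9
pin 143 [0.6011 0.2728 0.1719] [[-0.0049, -0.0039, -0.007], [0.0006, 0.0306, 0.0071]]
```

```bash
python3 - <<'E'
from h import *
s=env.observe();R=s['tool_rot'];c,n=np.cos(np.radians(31)),np.sin(np.radians(31))
def K(D):
    L=(D-(s['position']-R[:,2]*.0187))@R*1000;return np.c_[L[:,0]*c+L[:,2]*n,L[:,1],L[:,0]*n-L[:,2]*c]
a=load('scene')
for off in range(-4,5):
    px=np.array([[x,round(264-(x-302)*5/7)+off] for x in range(301,311)])
    q=K(dep(a,px));q=q[abs(q[:,1])<40];print('scene',off,np.median(q,0).round(1))
b=load('top')
for x in range(113,123):
    px=np.array([[x,y] for y in range(161,168)]);q=K(dep(b,px));q=q[abs(q[:,1])<40];print('top',x,np.median(q,0).round(1))
print(K(onz(b,[[117.5,160.6]],.17)),K(onz(a,[[310,259]],.17)))
E
```

```text
scene -4 [  0.9  21.4 -93.8]
scene -3 [  1.5  15.7 -93.9]
scene -2 [  3.   11.7 -92.2]
scene -1 [  4.5  13.3 -92.2]
scene 0 [  6.3  15.5 -91.5]
scene 1 [  7.8  14.8 -93.6]
scene 2 [  9.4  18.7 -92.7]
scene 3 [ 11.8  26.4 -92.9]
scene 4 [ 13.3  26.2 -95.1]
top 113 [ 23.2  -7.5 -98.9]
top 114 [  22.4   -8.  -101. ]
top 115 [  23.1   -7.2 -104.1]
top 116 [  22.8   -6.4 -107.5]
top 117 [  2.8 -13.2 -91.1]
top 118 [  1.4 -14.  -92.4]
top 119 [  1.1 -12.8 -95.4]
top 120 [  22.    -5.6 -118.7]
top 121 [  25.9   -4.8 -125.2]
top 122 [  27.1   -3.8 -129.1]
[[  4.31653088  -4.43514486 -95.43104276]] [[  6.29712168   0.74211522 -94.25783093]]
```

Measured in both views, the hook's centre line lies about 4 mm short of the pin in key x. I'll correct that and go down-slope to the mouth.

Emit:
{"fn": "drive_tool", "kwargs": {
  "series": [
    [[0.0036, 0, 0.0022], 0, 0],
    [[0.0036, 0, 0.0022], 0, 0],
    [[0.001, 0, 0.0065], 0, 0],
    [[-0.0015, 0, 0.011], 0, 0],
    [[-0.004, 0, 0.015], 0, 0],
    [[-0.0066, 0, 0.0194], 0, 0],
    [[-0.0092, 0, 0.0237], 0, 0],
    [[-0.0117, 0, 0.028], 0, 0],
    [[-0.0117, 0, 0.028], 0, 0],
    [[-0.0117, 0, 0.028], 0, 0]
  ],
  "newtons": 60
}}

```text
time_s: 8.95
position: [0.5987, 0.2882, 0.206]
tool_rot: [[-0.156, 0.988, 0.0], [0.988, 0.156, 0.0], [0.0, 0.0, -1.0]]
ft_force: [-1.5, 2.0, -1.3]
grip_width: 0.0081
gripper_force: 61.5
```

```bash
cat > edges.py <<'E'
from h import *
a=get('scene');s=env.observe();R=s['tool_rot'];c,n=np.cos(np.radians(31)),np.sin(np.radians(31));print(s['position'],s['ft_force'],s['wrist_torque'])
g=np.mgrid[0:384,0:512];px=np.c_[g[1].ravel(),g[0].ravel()];D=dep(a,px);L=(D-(s['position']-R[:,2]*.0187))@R*1000
X,Y,Z=L[:,0]*c+L[:,2]*n,L[:,1],L[:,0]*n-L[:,2]*c
for hi in range(-36,-164,-8):
    q=(abs(Y)<9)&(Z<hi)&(Z>=hi-8)&(X>-60)&(X<17)
    if q.sum()>2:print(hi-4,q.sum(),X[q].min().round(1),X[q].max().round(1))
q=(Y>10)&(Y<21)&(abs(X-3)<13)&(Z<-30)&(Z>-110)
for y in range(10,21,3):
    w=q&(Y>=y)&(Y<y+3);print('pin y',y,w.sum(),np.percentile(X[w],[5,50,95]).round(1),np.percentile(Z[w],[5,50,95]).round(1)) if w.sum() else 0
u=proj(a,s['position']-[0,.03,.03])[0];x,y=int(u[0])-40,int(u[1])-30
cv2.imwrite('pics/last.png',cv2.resize(a['img'][y:y+60,x:x+80,::-1],(800,600),interpolation=cv2.INTER_CUBIC))
E
python3 edges.py
```

```text
[0.59872353 0.28827677 0.20609007] [-1.10065934  0.58356402 -0.79472785] [0.19720613 0.16673563 0.01723847]
-40 47 -13.0 13.9
-48 29 -14.5 16.3
-56 23 -13.6 15.9
-64 72 -13.7 15.8
-72 24 -13.5 15.7
-80 9 -13.6 -6.4
-88 23 -28.5 -6.1
-96 48 -42.5 -11.4
-104 71 -46.9 -10.8
-112 37 -46.5 -11.3
-120 30 -46.1 -11.4
-128 38 -46.4 -11.4
-136 34 -46.2 -10.7
-144 39 -46.4 -10.1
-152 32 -46.3 -9.9
-160 27 -45.1 -10.7
pin y 10 7 [-1.9  0.7  3.2] [-73.1 -69.  -67. ]
pin y 13 4 [-3.   0.3  2.4] [-71.5 -69.5 -68.2]
pin y 16 3 [-2.   0.1  1.6] [-69.5 -68.9 -66.9]
```

The pin is now centred in the mouth, with hook edges −13.6 to 15.8 and the pin at about 0.3. There is no contact force. Push on.

Emit:
{"fn": "drive_tool", "kwargs": {
  "series": [
    [[-0.002, 0, 0.0034], 0, 0],
    [[-0.004, 0, 0.0069], 0, 0],
    [[-0.0061, 0, 0.0103], 0, 0],
    [[-0.0081, 0, 0.0138], 0, 0],
    [[-0.0102, 0, 0.0172], 0, 0],
    [[-0.0122, 0, 0.0206], 0, 0],
    [[-0.0132, 0, 0.0224], 0, 0],
    [[-0.0132, 0, 0.0224], 0, 0]
  ],
  "newtons": 70
}}

```text
time_s: 9.8
position: [0.6009, 0.2747, 0.1829]
tool_rot: [[-0.156, 0.988, -0.0], [0.988, 0.156, -0.0], [-0.0, -0.001, -1.0]]
ft_force: [0.3, -0.6, 0.4]
grip_width: 0.0079
gripper_force: 69.2
```

```bash
python3 edges.py
```

```text
[0.60085725 0.27486154 0.18313409] [ 0.14804974 -0.26260507  0.54161843] [-0.05285965 -0.07384188 -0.00484549]
-40 48 -13.1 14.5
-48 26 -13.8 14.7
-56 22 -13.7 14.8
-64 16 -13.4 12.0
-72 3 -13.1 1.3
-80 3 -13.1 -11.7
-88 19 -31.8 -11.1
-96 54 -44.8 -5.9
-104 73 -47.3 -6.1
-112 32 -46.5 -12.4
-120 30 -44.9 -11.1
-128 34 -46.7 -11.0
-136 31 -46.6 -10.6
-144 32 -46.7 -10.5
-152 30 -45.3 -10.5
-160 22 -45.3 -10.5
pin y 10 6 [-3.3 -1.6  2.4] [-46.1 -44.6 -43. ]
pin y 13 5 [-2.4  0.7  2.3] [-45.  -44.4 -41.7]
pin y 16 1 [1.5 1.5 1.5] [-43.6 -43.6 -43.6]
```

View pics/last.png

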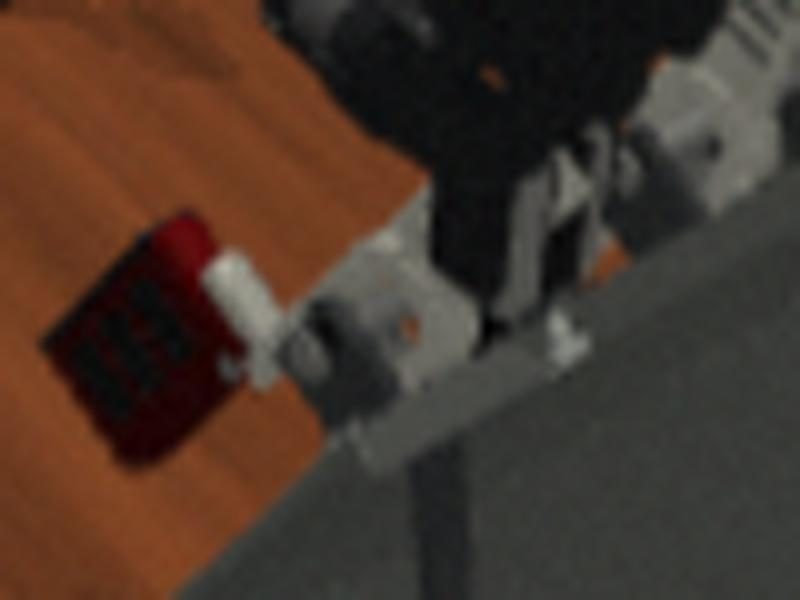

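The pin now measures at the seat (Z ≈ −44.5) and is partly sunk, with about 2 N on it. Press on until it bears firmly on the stop.

Emit:
{"fn": "drive_tool", "kwargs": {
  "series": [
    [[-0.001, 0, 0.0017], 0, 0],
    [[-0.002, 0, 0.0034], 0, 0],
    [[-0.002, 0, 0.0034], 0, 0]
  ]
}}

```text
time_s: 10.15
position: [0.6011, 0.2732, 0.1802]
tool_rot: [[-0.157, 0.988, 0.0], [0.988, 0.157, 0.0], [0.0, 0.0, -1.0]]
ft_force: [-0.8, -0.1, 1.6]
grip_width: 0.0082
gripper_force: 69.7
```

Emit:
{"fn": "drive_tool", "kwargs": {
  "series": [
    [[-0.001, 0, 0.0017], 0, 0],
    [[-0.002, 0, 0.0034], 0, 0],
    [[-0.002, 0, 0.0034], 0, 0]
  ]
}}

```text
time_s: 10.45
position: [0.6013, 0.273, 0.1797]
tool_rot: [[-0.158, 0.987, 0.004], [0.987, 0.158, 0.004], [0.003, 0.004, -1.0]]
ft_force: [-5.8, 6.1, 16.4]
grip_width: 0.0078
gripper_force: 71.8
```

It bears firmly, with about 18 N directed along the slope. The seat sits about 11 mm down-slope of the unpressed pin, so the pin is home on its stop. Press slightly more, then tug back in steps.

Emit:
{"fn": "drive_tool", "kwargs": {
  "series": [
    [[-0.0007, 0, 0.0012], 0, 0],
    [[-0.0007, 0, 0.0012], 0, 0],
    [[0.002, 0, -0.0034], 0, 0],
    [[0.0046, 0, -0.0077], 0, 0],
    [[0.0071, 0, -0.012], 0, 0],
    [[0.0086, 0, -0.0146], 0, 0],
    [[0.0102, 0, -0.0172], 0, 0],
    [[0.0112, 0, -0.019], 0, 0],
    [[0.0112, 0, -0.019], 0, 0]
  ]
}}

```text
time_s: 11.35
position: [0.5997, 0.2823, 0.1956]
tool_rot: [[-0.156, 0.988, -0.0], [0.988, 0.156, -0.0], [0.0, -0.0, -1.0]]
ft_force: [0.4, 0.4, -2.2]
grip_width: 0.0082
gripper_force: 69.1
```

```bash
python3 edges.py | tail -5
```

```text
-160 25 -44.8 -10.1
pin y 10 7 [-3.6 -0.2  2.3] [-52.3 -49.6 -47.3]
pin y 13 3 [-3.1 -2.2  1.9] [-49.7 -49.1 -47.5]
pin y 16 8 [-3.1  0.6  2.9] [-51.9 -49.5 -47. ]
pin y 19 4 [-3.4 -1.6  1.7] [-52.  -49.6 -48.6]
```

Emit:
{"fn": "drive_tool", "kwargs": {
  "series": [
    [[0.001, 0, -0.0017], 0, 0],
    [[0.002, 0, -0.0034], 0, 0],
    [[0.0031, 0, -0.0052], 0, 0],
    [[0.0036, 0, -0.006], 0, 0],
    [[0.0036, 0, -0.006], 0, 0]
  ]
}}

```text
time_s: 11.9
position: [0.5991, 0.2858, 0.2018]
tool_rot: [[-0.157, 0.988, 0.0], [0.988, 0.157, 0.0], [0.0, 0.0, -1.0]]
ft_force: [0.0, -0.4, -1.7]
grip_width: 0.0083
gripper_force: 69.0
```

Emit:
{"fn": "drive_tool", "kwargs": {
  "series": [
    [[0.0005, 0, -0.0009], 0, 0],
    [[0.0008, 0, -0.0013], 0, 0],
    [[0.0008, 0, -0.0013], 0, 0]
  ]
}}

```text
time_s: 12.2
position: [0.599, 0.2866, 0.203]
tool_rot: [[-0.156, 0.988, 0.0], [0.988, 0.156, 0.0], [0.0, 0.0, -1.0]]
ft_force: [-0.3, 0.3, -1.9]
grip_width: 0.0082
gripper_force: 69.0
```

Emit:
{"fn": "drive_tool", "kwargs": {
  "series": [
    [[0.0005, 0, -0.0009], 0, 0],
    [[0.0005, 0, -0.0009], 0, 0]
  ]
}}

```text
time_s: 12.4
position: [0.5989, 0.2867, 0.2032]
tool_rot: [[-0.156, 0.988, -0.001], [0.988, 0.156, -0.001], [-0.001, -0.001, -1.0]]
ft_force: [1.3, -1.1, -4.0]
grip_width: 0.0083
gripper_force: 68.3
```

Emit:
{"fn": "drive_tool", "kwargs": {
  "series": [
    [[0.0003, 0, -0.0006], 0, 0],
    [[0.0003, 0, -0.0006], 0, 0],
    [[0.0003, 0, -0.0006], 0, 0]
  ]
}}

```text
time_s: 12.7
position: [0.5989, 0.2868, 0.2035]
tool_rot: [[-0.156, 0.988, -0.001], [0.988, 0.156, -0.001], [-0.001, -0.002, -1.0]]
ft_force: [2.2, -4.6, -11.0]
grip_width: 0.0078
gripper_force: 67.9
```

The tug shows the latch holding at about 10 N peak, with the tongue bearing exactly where predicted. Ease off to rest the throat on the pin.

Emit:
{"fn": "drive_tool", "kwargs": {
  "series": [
    [[-0.0003, 0, 0.0006], 0, 0],
    [[-0.0003, 0, 0.0006], 0, 0],
    [[-0.0018, 0, 0.003], 0, 0],
    [[-0.0036, 0, 0.006], 0, 0],
    [[-0.0056, 0, 0.0095], 0, 0],
    [[-0.0076, 0, 0.013], 0, 0],
    [[-0.0091, 0, 0.0155], 0, 0],
    [[-0.0099, 0, 0.0168], 0, 0],
    [[-0.0099, 0, 0.0168], 0, 0]
  ]
}}

```text
time_s: 13.6
position: [0.6004, 0.2775, 0.1876]
tool_rot: [[-0.156, 0.988, -0.0], [0.988, 0.156, 0.0], [0.0, -0.0, -1.0]]
ft_force: [-0.8, 0.8, -1.3]
grip_width: 0.0078
gripper_force: 69.5
```

```bash
python3 edges.py | (head -1; tail -5)
```

```text
[0.60043027 0.27762702 0.18769408] [-0.04783026 -0.12971908 -0.81593547] [0.13160437 0.08298838 0.0259845 ]
```

Emit:
{"fn": "drive_tool", "kwargs": {
  "series": [
    [[-0.0007, 0, 0.0012], 0, 0],
    [[-0.0014, 0, 0.0024], 0, 0],
    [[-0.0014, 0, 0.0024], 0, 0],
    [[-0.0014, 0, 0.0024], 0, 0.012],
    [[-0.0014, 0, 0.0024], 0, 0.016],
    [[-0.0014, 0, 0.0024], 0, 0.022],
    [[-0.0014, 0, 0.0024], 0, 0.028],
    [[-0.0014, 0, 0.0024], 0, 0.03],
    [[-0.0014, 0, 0.0024], 0, 0.03],
    [[-0.0014, 0, 0.0024], 0, 0.03],
    [[-0.0014, 0, 0.0024], 0, 0.03],
    [[-0.0014, 0, 0.0024], 0, 0.03]
  ],
  "newtons": 20
}}

```text
time_s: 14.85
position: [0.6007, 0.2762, 0.1852]
tool_rot: [[-0.156, 0.988, 0.0], [0.988, 0.156, 0.0], [0.0, 0.0, -1.0]]
ft_force: [0.1, -0.1, 0.2]
grip_width: 0.03
gripper_force: 0.0
```

Emit:
{"fn": "drive_tool", "kwargs": {
  "series": [
    [[0, 0, -0.01], 0, 0.03],
    [[0, 0, -0.025], 0, 0.03],
    [[0, 0, -0.045], 0, 0.03],
    [[0, 0, -0.075], 0, 0.03],
    [[0, 0, -0.11], 0, 0.03],
    [[0, 0, -0.15], 0, 0.03],
    [[-0.05, 0, -0.15], 0, 0.03],
    [[-0.1, 0, -0.15], 0, 0.03],
    [[-0.15, 0, -0.15], 0, 0.03],
    [[-0.2, 0, -0.15], 0, 0.03],
    [[-0.2, 0, -0.15], 0, 0.03],
    [[-0.2, 0, -0.15], 0, 0.03],
    [[-0.2, 0, -0.15], 0, 0.03]
  ]
}}

```text
time_s: 16.15
position: [0.6318, 0.0796, 0.3358]
tool_rot: [[-0.157, 0.988, 0.001], [0.988, 0.157, 0.0], [0.0, 0.001, -1.0]]
ft_force: [-0.1, 0.8, -0.2]
grip_width: 0.0301
gripper_force: 0.0
```

```bash
python3 - <<'E'
from h import *
d=get('wrist');a=get('scene');b=get('top');s=env.observe();print(s['position'],s['time_s'])
def c(d,P,w,h):
    u=proj(d,P)[0];x=int(np.clip(u[0]-w/2,0,512-w));y=int(np.clip(u[1]-h/2,0,384-h));return cv2.resize(d['img'][y:y+h,x:x+w,::-1],(400,300),interpolation=cv2.INTER_CUBIC)
P=[.603,.24,.17]
cv2.imwrite('pics/z.png',np.vstack([np.hstack([c(d,P,200,150),c(b,P,100,75)]),np.hstack([c(a,P,100,75),cv2.resize(a['img'][:,:,::-1],(400,300))])]))
E
```

```text
[0.631716   0.0799772  0.33550554] 16.3
```

View pics/z.png

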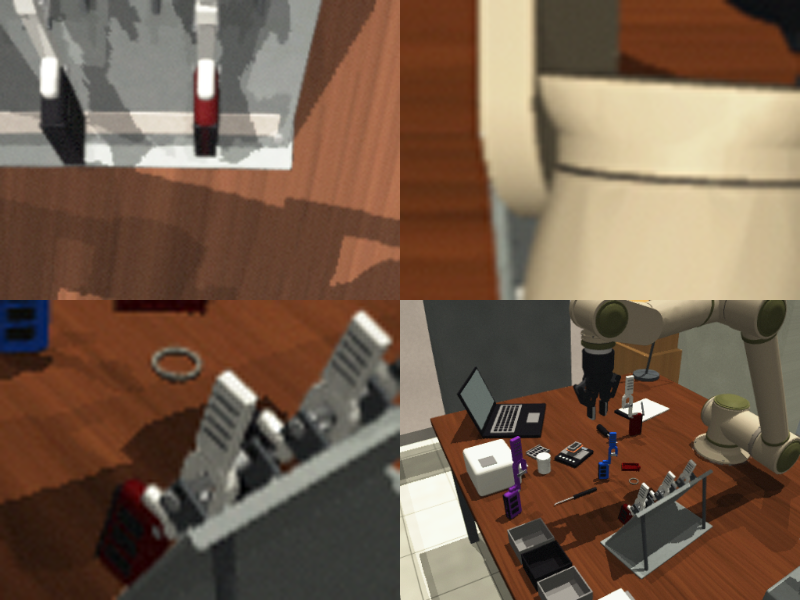

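The key hangs on the empty pin parallel to its neighbours, and nothing else has moved. Let it settle, then hand in.

Emit:
{"fn": "drive_tool", "kwargs": {
  "series": [
    [[0, 0, 0], 0, 0.03],
    [[0, 0, 0], 0, 0.03],
    [[0, 0, 0], 0, 0.03],
    [[0, 0, 0], 0, 0.03],
    [[0, 0, 0], 0, 0.03],
    [[0, 0, 0], 0, 0.03],
    [[0, 0, 0], 0, 0.03],
    [[0, 0, 0], 0, 0.03],
    [[0, 0, 0], 0, 0.03],
    [[0, 0, 0], 0, 0.03]
  ]
}}

```text
time_s: 17.3
position: [0.632, 0.0786, 0.3352]
tool_rot: [[-0.156, 0.988, 0.0], [0.988, 0.156, 0.0], [0.0, 0.0, -1.0]]
ft_force: [0.9, -0.2, -1.2]
grip_width: 0.0303
gripper_force: 0.0
```

```bash
python3 -c "
from rig import env
print(env.close_job())"
```

```text
the job is handed in; nothing more can be done
None
```

The key hangs at rest from the empty pin and the job is handed in at about 17 s; the latch held when tugged, though the tug peaked near 10 N instead of 5 N and I inferred the shut latch from that hold because the ear hid it from view.

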